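# Check the microscope cart's casters

## Task

The casters off the microscope cart stand upside down on the black mat. Spin the wheel of every one by stroking your fingertips once across its top: stand each caster whose wheel binds, instead of coasting on freely, in the red tray, upright on its plate and only after it has been spun, and leave those that run freely standing where they are. Do not disturb the other things on the bench.

Things in the scene. Friction and masses are not known exactly. Their poses are not given: they have to be found in the camera images.
- caster_a_mid (a point): One of three look-alike casters standing upside down on the bench, plate down, wheel up, 92.5 mm tall, about 0.5 kg. Point: its centre, 46 mm above its underside, z up. Steel plate 80 x 80 x 6 mm below; blue wheel 75 mm across, 28 mm wide, its level axle along this y axis and 9 mm above this point, its top 46.5 mm above it. Any number of the three may bind; looks do not tell.
- wheel_a (a joint): Angle (rad, no stops) of caster_a's wheel, within 0.1 of 0 at the start; grows when the wheel's top moves towards the caster's +x. Tread has one red and four yellow bars, sides white spokes. A spin counts once the angle is over 0.3 either way, so do not wipe it back.
- caster_b_mid (a point): Centre of the second caster, same as caster_a. The wheel sits between two flat steel fork legs, 34 mm wide along x, 44 mm over their outer faces along y, from the plate up to 70 mm above the underside. Lift a caster by gripping from above across the two legs, at this height.
- wheel_b (a joint): Same for caster_b's wheel. Stroke with shut fingertips 20 to 30 mm across the wheel's top, along the caster's x, at 0.1 m/s or more, pressing lightly. A good wheel then coasts on for over a second after the fingers leave it.
- caster_c_mid (a point): Centre of the third caster, same as caster_a in all dimensions and axes (see caster_a for the wheel, caster_b for the fork legs to grip).
- wheel_c (a joint): Same for caster_c's wheel. A wheel that binds still turns under the stroking fingers (drag about 1 N at the rim) but stops dead as soon as they leave it.
- tray: Red open reject tray, fixed to the bench, 250 mm along its x, 180 mm along its y, 45 mm tall, walls and floor 5 mm thick, empty at the start. Origin: centre of its underside. There is room for two casters standing side by side along its x (centres about 55 mm either side of the middle).
- well_plate_mid (a point): Bystander: centre of a clear six-well plate, 85 x 127 x 22 mm, lying on the bench.
- bottle_mid (a point): Bystander: centre of a white bottle with a blue cap, 66 mm across, 170 mm tall, standing on the bench.
- tip_box_mid (a point): Bystander: centre of a blue pipette-tip box with a clear lid, 120 x 85 x 58 mm, on the bench.
There are look-alikes about, which are no part of the job. What is shaped like the part that bears caster_a_mid but purple is not meant. What is shaped like the part that bears caster_b_mid but brown or pink is not meant.

How it is judged:
By the outcome, as a careful person would: the job done as asked, in the order asked, and still so for the second after the job is handed in, with the robot touching nothing.
It also fails if it takes over 67 s, if anything falls off the work surface, if the arm or the gripper's body presses on something with over 40 N, if the wrist force passes 120 N, or if a joint passes its speed limit or range.

## Robot

A 6-joint arm with a two-finger parallel gripper is mounted at the origin on the work surface. World frame = base frame: x ahead of the robot, y to its left, z up, the work surface at z = 0. Lengths are in m, angles in rad, forces in N, time in s.
With the tool pointing down it reaches from about 0.375 to 0.9 m from the base axis. Payload 3.1 kg.
Tool frame: the origin (TCP) lies on the centre line of the jaws, within the pads' length; the fingertips stand ahead of it and the grasp point (between the pads) lies 3 mm ahead of it (robot.tip_reach is the z of the fingertips in the tool frame, in m); z points along the fingers, y is the line along which they close (so a half turn about z gives the same grasp; the last joint's range is limited). The gripper opens to 87 mm and grips with 3 to 60 N. Pads are 19 mm wide; open, the fingers measure 117 mm over their backs; the gripper's body (75 mm by 190 mm) begins 51 mm behind the grasp point.
Start: joints at [1.119, 0.527, 1.433, -0, 1.181, -0.178], TCP at [0.168, 0.602, 0.245] pointing down, gripper open.
Joint ranges: [-3.08, 3.08], [-0.75, 2.2], [0.22, 2.44], [-1.43, 4.57], [0, 2.65], [-2.85, 2.85]. Speed limits (rad/s): [2.79, 2.79, 3.14, 3.14, 3.14, 3.14].

## Interface

Orientations are given as a unit quaternion [x, y, z, w].
In Python, from rig import sensors, eyes, ticket, robot gives the robot as it stands.
- The arm moves only by the tool drive_tool, never from a script. Its argument "deltas" is a list that holds one entry, the list of rows, each a list of 6 numbers: the shift along the tool's x, y, z in mm, then the turn, a rotation vector about the tool's x, y, z in rad. A call has 1 to 8 rows; each row shifts and turns the commanded pose from where the row before left it, along the tool's axes as they then stand; what a row does not reach is not made up. A row lasts 1/12 s, in which the tool goes at most 41.7 mm and 7.16 degrees, less where a joint would pass 70% of its speed; a pose out of reach is approached as far as the arm can. A call is refused whole if a number of a shift passes 41.7 or a number of a turn 0.125, either way. A call with a gripper value outside its range is refused whole. "gripper" is the opening in per cent of the stroke, from 0 (shut) to 100 (fully open), set as the call begins (left out, the last holds). The fingers move at their own pace and stop on an object; "squeeze" is the grip in N (left out, the last holds). Time passes only in rows, so rows that do not move let the fingers close. It gives the time, the measured TCP pose, the force, the opening and the grip force at its end, in the units of the state.
- sensors.get_obs(): the state, without advancing time (a new reading comes with each control period).
- eyes.camera(name): name is "scene" or "side" or "wrist"; returns a dict with "img" (400x640x3 uint8, red, green, blue), "fov_y" (degrees; the focal length in pixels is half the picture's height over the tangent of half this angle, whatever the lens; pixels are square), "cx", "cy" (the principal point, pixels), "xyz" and "attitude" of the camera in the world; the wrist camera has in their place "hand_eye" (4x4, takes a point from camera to tool coordinates, whose origin is the TCP and whose axes are the flange's). Camera axes: x right, y up, looking along -z (the intrinsics and any distortion apply to the point x, -y, -z); pixel columns grow to the right and rows downward; lengths in m; the calibration is good to about 2 mm. A picture is of the moment at which its call begins: read the wrist's pose just before it. There is no depth.
- ticket.hand_in(): hands the job in; it is judged then, once.
The state is a dict: "time": time; "q": joint angles; "joint_velocities": joint speeds; "joint_torque": joint torques, N m; "position": TCP position; "tool_rot": TCP orientation; "ft_force": force on the tool from outside, world axes, zero at the start; "moment": the same for the moment, N m; "grip_width": finger opening in m; "grip_force": force on a finger pad.
Only numpy, scipy, OpenCV 4.12 (cv2) and the standard library are available. Lean on these libraries where they do the work, as an engineer would, in place of code of your own. Each camera call takes 0.05 s, during which the arm holds its last target. There are 200 camera calls.

## Working session

There is one attempt and no reset: what is moved stays moved. The work goes in short steps, Python scripts to look and compute and a tool call to move; the robot and the scene stay as the last step left them, time stands still between calls to the robot, and variables do not carry over. Pictures are saved under pics/ and viewed, at most 10 in all, crops included, and the job is handed in when it is done.

Besides the shell and the picture viewer there is one more tool, called after "Request:" by a JSON object that holds its "fn" and its "kwargs". drive_tool: Moves the arm, as the interface text tells. Its arguments: {"type":"object","properties":{"deltas":{"type":"array"},"gripper":{"type":"number"},"squeeze":{"type":"number"}},"required":["deltas"]}

```bash
mkdir -p pics; ls; python3 - <<'E'
from rig import sensors, eyes, robot
import cv2, numpy as np
o=sensors.get_obs(); print({k:np.round(v,3) for k,v in o.items()}); print(robot.tip_reach)
ims=[]
for n in ("scene","side"):
    c=eyes.camera(n); print({k:v for k,v in c.items() if k!='img'})
    cv2.imwrite(f"pics/{n}0.png",c["img"][:,:,::-1])
c=eyes.camera("wrist"); print({k:v for k,v in c.items() if k!='img'}); cv2.imwrite("pics/wrist0.png",c["img"][:,:,::-1])
E
```

```text
pics
{'time': np.float64(0.0), 'q': array([ 1.12 ,  0.528,  1.434, -0.   ,  1.181, -0.179]), 'joint_velocities': array([-0.   ,  0.001, -0.001, -0.   ,  0.   , -0.   ]), 'joint_torque': array([-1.0000e-03, -4.4005e+01, -1.7659e+01,  6.3000e-02,  5.8000e-02,
       -0.0000e+00]), 'position': array([0.168, 0.601, 0.244]), 'tool_rot': array([ 0.136,  0.991, -0.001, -0.   ]), 'ft_force': array([-1.118, -0.164, -0.87 ]), 'moment': array([ 0.041, -0.004, -0.008]), 'grip_force': np.float64(0.0), 'grip_width': np.float64(0.087)}
0.022
{'fov_y': 45.8886594429257, 'cx': 320.72503852994555, 'cy': 191.19200283698072, 'xyz': array([ 1.48940831, -0.13351575,  1.27260715]), 'attitude': array([0.2341835 , 0.2229172 , 0.66376772, 0.67444676])}
{'fov_y': 49.15796077766298, 'cx': 314.87186282876945, 'cy': 198.9355876456322, 'xyz': array([0.32134055, 0.69088499, 1.07297557]), 'attitude': array([-0.04276856,  0.34479649,  0.9269943 , -0.14130748])}
{'fov_y': 64.58494387778723, 'cx': 317.1614505734784, 'cy': 201.82872426946295, 'hand_eye': array([[ 4.18508526e-04,  9.68005648e-01,  2.50928059e-01,
         6.79725537e-02],
       [ 9.99999912e-01, -4.13286833e-04, -7.35051318e-05,
         2.08563920e-04],
       [ 3.25518801e-05,  2.50928068e-01, -9.68005735e-01,
        -1.40117319e-01],
       [ 0.00000000e+00,  0.00000000e+00,  0.00000000e+00,
         1.00000000e+00]])}
```

View pics/scene0.png

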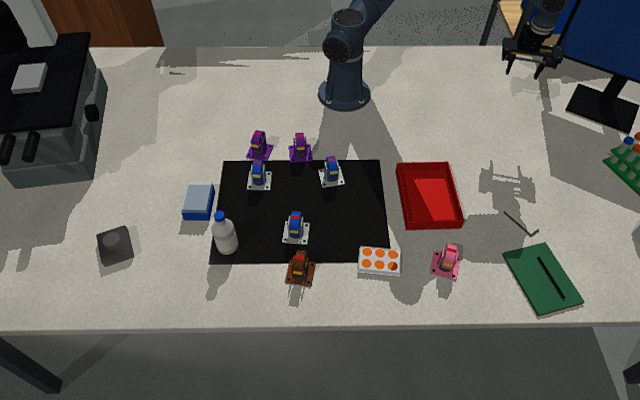

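View pics/side0.png

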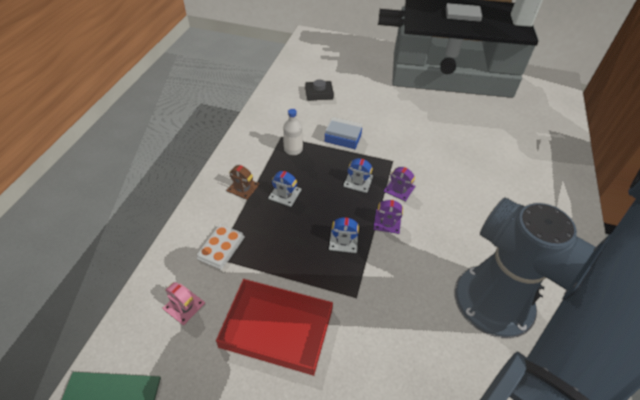

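Scene view: blue casters at about (258,178), (331,172) and (295,228), with the purple, brown and pink look-alikes beside them. The red tray is at (430,195), the bottle at (225,235), and the well plate at (380,262). The side view shows the same casters at (359,174), (345,234) and (285,186).

```bash
cat > h.py <<'E'
import numpy as np, cv2
from scipy.spatial.transform import Rotation as R
from rig import sensors, eyes
def shot(name):
    o=sensors.get_obs(); c=eyes.camera(name)
    if name=="wrist":
        T=np.eye(4); T[:3,:3]=R.from_quat(o["tool_rot"]).as_matrix(); T[:3,3]=o["position"]
        M=T@c["hand_eye"]; c["Rm"],c["p"]=M[:3,:3],M[:3,3]
    else: c["Rm"],c["p"]=R.from_quat(c["attitude"]).as_matrix(),c["xyz"]
    c["f"]=200/np.tan(np.radians(c["fov_y"]/2)); c["hsv"]=cv2.cvtColor(c["img"],cv2.COLOR_RGB2HSV); return c
def ray(c,uv):
    u=np.atleast_2d(uv).astype(float)
    d=np.c_[(u[:,0]-c["cx"])/c["f"],-(u[:,1]-c["cy"])/c["f"],-np.ones(len(u))]@c["Rm"].T
    return d
def onz(c,uv,z):
    d=ray(c,uv); return c["p"]+d*((z-c["p"][2])/d[:,2])[:,None]
def proj(c,P):
    q=(np.atleast_2d(P)-c["p"])@c["Rm"]; return np.c_[c["cx"]+c["f"]*q[:,0]/-q[:,2],c["cy"]-c["f"]*q[:,1]/-q[:,2]]
def tri(c1,u1,c2,u2):
    d1,d2=ray(c1,u1)[0],ray(c2,u2)[0]
    s=np.linalg.lstsq(np.c_[d1,-d2],c2["p"]-c1["p"],rcond=None)[0]
    a,b=c1["p"]+s[0]*d1,c2["p"]+s[1]*d2; return (a+b)/2,np.linalg.norm(a-b)
def blobs(c,lo,hi,amin=30):
    m=cv2.inRange(c["hsv"],lo,hi); n,l,s,ce=cv2.connectedComponentsWithStats(m)
    return [(tuple(np.round(ce[i],1)),s[i].tolist()) for i in range(1,n) if s[i,4]>=amin],l
E
python3 - <<'E'
from h import *
for n,pts in (("scene",[(258,178),(331,172),(295,228)]),("side",[(359,174),(345,234),(285,186)])):
    c=shot(n); np.savez(f"{n}.npz",**{k:c[k] for k in("Rm","p","f","cx","cy","img","hsv")})
    print(n)
    for b,s in blobs(c,(105,120,60),(122,255,255))[0]:
        if s[4]<3000: print("blue",b,s,np.round(onz(c,b,.075)[0],3))
    for lo,hi in (((0,170,60),(6,255,255)),):
        for b,s in blobs(c,lo,hi,800)[0]:
            m=blobs(c,lo,hi,800)[1]
            print("red",b,s,np.round(onz(c,b,.03)[0],3))
E
```

```text
scene
blue (np.float64(563.2), np.float64(17.8)) [553, 0, 23, 34, 289] [-0.414  1.011  0.075]
blue (np.float64(531.5), np.float64(14.2)) [529, 6, 7, 17, 32] [-0.443  0.875  0.075]
blue (np.float64(628.4), np.float64(140.2)) [624, 136, 10, 9, 63] [0.348 0.987 0.075]
blue (np.float64(331.7), np.float64(166.8)) [326, 156, 12, 22, 152] [ 0.461 -0.065  0.075]
blue (np.float64(257.2), np.float64(167.6)) [252, 160, 11, 15, 119] [ 0.462 -0.313  0.075]
blue (np.float64(257.5), np.float64(179.1)) [253, 176, 10, 6, 40] [ 0.511 -0.309  0.075]
blue (np.float64(199.3), np.float64(211.6)) [182, 185, 32, 35, 247] [ 0.639 -0.48   0.075]
blue (np.float64(219.1), np.float64(215.5)) [214, 210, 11, 12, 101] [ 0.654 -0.418  0.075]
blue (np.float64(295.7), np.float64(213.6)) [291, 211, 10, 7, 42] [ 0.65  -0.182  0.075]
blue (np.float64(294.3), np.float64(225.9)) [289, 219, 11, 17, 134] [ 0.695 -0.186  0.075]
red (np.float64(428.2), np.float64(195.9)) [396, 162, 68, 68, 3706] [0.552 0.253 0.03 ]
side
blue (np.float64(291.9), np.float64(112.4)) [289, 110, 7, 6, 37] [ 0.753 -0.504  0.075]
blue (np.float64(341.4), np.float64(140.8)) [326, 134, 34, 14, 219] [ 0.544 -0.411  0.075]
blue (np.float64(355.3), np.float64(163.1)) [351, 158, 9, 11, 61] [ 0.474 -0.321  0.075]
blue (np.float64(366.1), np.float64(166.0)) [362, 160, 9, 12, 74] [ 0.437 -0.319  0.075]
blue (np.float64(277.6), np.float64(175.8)) [274, 171, 8, 10, 42] [ 0.693 -0.19   0.075]
blue (np.float64(288.5), np.float64(178.3)) [283, 172, 12, 13, 94] [ 0.657 -0.19   0.075]
blue (np.float64(339.4), np.float64(223.3)) [335, 217, 9, 13, 100] [ 0.46  -0.068  0.075]
blue (np.float64(351.9), np.float64(224.8)) [348, 218, 9, 13, 90] [ 0.424 -0.073  0.075]
red (np.float64(275.3), np.float64(323.1)) [225, 282, 104, 83, 5270] [0.539 0.254 0.03 ]
```

Request:
{"fn": "drive_tool", "kwargs": {"deltas": [[[0, 0, -25, 0, 0, -0.091], [0, 0, -25, 0, 0, -0.091], [0, 0, -25, 0, 0, -0.091], [-40, 0, 0, 0, 0, 0], [-40, 0, 0, 0, 0, 0], [-40, 0, 0, 0, 0, 0], [-40, 0, 0, 0, 0, 0], [-30, -25, 0, 0, 0, 0]]], "gripper": 0}}

```text
time: 0.92
position: [0.3618, 0.5794, 0.3188]
tool_rot: [-0.001, 1.0, 0.002, 0.001]
ft_force: [1.1, -0.5, 0.2]
grip_width: 0.0419
grip_force: 0.0
```

Request:
{"fn": "drive_tool", "kwargs": {"deltas": [[[-20, -36, 0, 0, 0, 0], [-20, -36, 0, 0, 0, 0], [-20, -36, 0, 0, 0, 0], [-20, -36, 0, 0, 0, 0], [0, -40, 0, 0, 0, 0], [0, -40, 0, 0, 0, 0], [0, -40, 0, 0, 0, 0], [0, -40, 0, 0, 0, 0]]]}}

```text
time: 1.58
position: [0.4381, 0.271, 0.3194]
tool_rot: [-0.0, 1.0, -0.0, -0.0]
ft_force: [-0.2, -0.1, -0.7]
grip_width: 0.0006
grip_force: 0.0
```

Request:
{"fn": "drive_tool", "kwargs": {"deltas": [[[0, -40, 0, 0, 0, 0], [0, -40, 0, 0, 0, 0], [0, -40, 0, 0, 0, 0], [0, -40, 0, 0, 0, 0], [0, -40, 0, 0, 0, 0], [0, -40, 0, 0, 0, 0], [0, -40, 0, 0, 0, 0], [0, -40, 0, 0, 0, 0]]]}}

```text
time: 2.25
position: [0.438, -0.0488, 0.3198]
tool_rot: [-0.0, 1.0, -0.0, 0.0]
ft_force: [1.6, 0.5, -0.5]
grip_width: 0.0002
grip_force: 0.0
```

Request:
{"fn": "drive_tool", "kwargs": {"deltas": [[[-15, -40, 0, 0, 0, 0], [-15, -40, 0, 0, 0, 0], [-15, -40, 0, 0, 0, 0], [0, -30, 0, 0, 0, 0], [0, 0, 0, 0, 0, 0], [0, 0, 0, 0, 0, 0]]]}}

```text
time: 2.75
position: [0.4822, -0.1955, 0.3191]
tool_rot: [0.002, 1.0, 0.0, -0.0]
ft_force: [0.1, -0.3, -0.4]
grip_width: 0.0003
grip_force: 0.0
```

```bash
python3 - <<'E'
from h import *
c=shot("wrist"); np.savez("w1.npz",**{k:c[k] for k in("Rm","p","f","cx","cy","img","hsv")})
cv2.imwrite("pics/w1.png",c["img"][:,:,::-1]); print(sensors.get_obs()["position"])
print(proj(c,[[.44,-.07,.0],[.46,-.315,0],[.67,-.187,0]]).round())
E
```

```text
[ 0.48185976 -0.19402925  0.31907399]
[[405. 138.]
 [234. 153.]
 [323. 284.]]
```

View pics/w1.png

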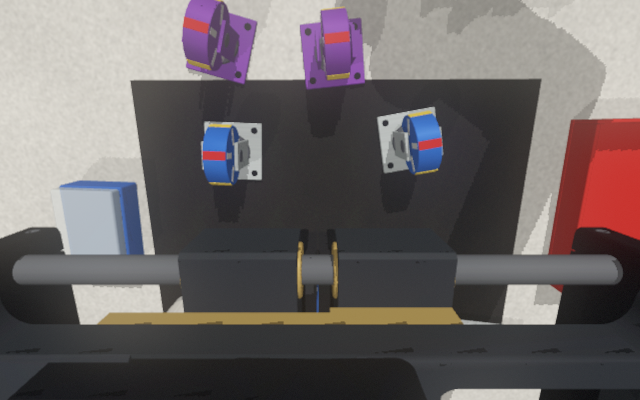

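The wrist view shows two casters clearly: one with its wheel top and red bar at (430,144), the other at (214,156). The gripper hides the third caster. The purple ones are at (210,35) and (335,45).

```bash
cat >> h.py <<'E'
def caster(c,uv,r=42):
    """uv: rough pixel; gives plate rect and red-bar/wheel estimates"""
    m=np.zeros(c["hsv"].shape[:2],np.uint8); cv2.circle(m,tuple(int(x) for x in uv),r,255,-1)
    w=cv2.inRange(c["hsv"],(0,0,110),(179,70,255))&m
    w=cv2.morphologyEx(w,cv2.MORPH_OPEN,np.ones((3,3)))
    P=onz(c,np.argwhere(w)[:,::-1],.006)[:,:2]*1000
    (x,y),(a,b),t=cv2.minAreaRect(cv2.convexHull(P.astype(np.float32)))
    print("plate",np.round([x,y,a,b],1),"ang",round((t+45)%90-45,1))
    rd=(cv2.inRange(c["hsv"],(0,150,80),(8,255,255))|cv2.inRange(c["hsv"],(172,150,80),(179,255,255)))&m
    Q=onz(c,np.argwhere(rd)[:,::-1],.0925)[:,:2]*1000
    (x,y),(a,b),t=cv2.minAreaRect(Q.astype(np.float32)); print("red",len(Q),np.round([x,y,a,b],1),"ang",round((t+45)%90-45,1),"mean",Q.mean(0).round(1))
    bl=cv2.inRange(c["hsv"],(100,120,60),(125,255,255))&m
    Q=onz(c,np.argwhere(bl|rd)[:,::-1],.08)[:,:2]*1000
    (x,y),(a,b),t=cv2.minAreaRect(Q.astype(np.float32)); print("wheel",np.round([x,y,a,b],1),"ang",round((t+45)%90-45,1))
E
python3 - <<'E'
from h import *
c=dict(np.load("w1.npz"))
caster(c,(410,142)); caster(c,(230,154))
for n,pts in(("scene",[(331,172),(259,176),(295,228)]),("side",[(345,234),(360,175),(285,188)])):
    d=dict(np.load(n+".npz"))
    for p in pts: print(n,p); caster(d,p,22)
E
```

```text
plate [442.1 -67.1  79.7  79.5] ang 10.0
red 175 [440.9 -66.3   8.9  25.4] ang 9.9 mean [440.9 -66.5]
wheel [440.5 -70.5  68.1  42.7] ang 11.3
plate [ 456.1 -314.6   79.5   79.9] ang -2.7
red 169 [ 453.6 -314.7   24.7    8. ] ang -0.2 mean [ 453.5 -314.4]
wheel [ 454.3 -310.4   41.9   68.9] ang -3.7
scene (331, 172)
plate [398.6 -68.3 100.7 151.9] ang -8.7
red 13 [442.5 -65.    6.2  24.8] ang 10.2 mean [442.6 -66.3]
wheel [463.1 -64.9  92.7  34.9] ang 2.1
scene (259, 176)
plate [ 419.8 -314.1  123.5   76.9] ang 0.6
red 16 [ 454.5 -313.9   23.4    4.4] ang -0.6 mean [ 454.5 -313.8]
wheel [ 475.8 -312.2   96.    33.1] ang 3.2
scene (295, 228)
plate [ 673.  -184.7   78.7   46.8] ang -7.2
red 21 [ 674.8 -185.1   21.4    7.3] ang -0.7 mean [ 674.9 -185.4]
wheel [ 687.7 -185.3   31.2   87.5] ang -3.0
side (345, 234)
plate [444.7 -67.3  76.9  87.8] ang 15.7
red 14 [440.9 -68.3   5.5  21.9] ang 3.3 mean [441.2 -68.6]
wheel [440.4 -56.4  68.2  69.1] ang 6.0
side (360, 175)
plate [ 452.6 -328.2  114.9   78.7] ang -8.7
red 7 [ 454.3 -318.7    3.2   18.6] ang 12.9 mean [ 453.9 -318.1]
wheel [ 453.3 -301.4   79.7   68.1] ang -4.2
side (285, 188)
plate [ 670.9 -185.    81.7   82.7] ang -6.3
red 9 [ 674.4 -186.5   19.1    4.4] ang -0.4 mean [ 674.3 -185.8]
wheel [ 662.  -175.3   71.1   76.4] ang -4.7
```

Request:
{"fn": "drive_tool", "kwargs": {"deltas": [[[10, -30, 20, 0, 0, 0.047], [10, -30, 20, 0, 0, 0], [10, -30, 20, 0, 0, 0], [10, -30, 20, 0, 0, 0], [0, 0, 40, 0, 0, 0], [0, 0, 40, 0, 0, 0], [0, 0, 30, 0, 0, 0], [0, 0, 0, 0, 0, 0]]]}}

```text
time: 3.47
position: [0.4352, -0.3077, 0.1245]
tool_rot: [0.023, 1.0, 0.005, -0.005]
ft_force: [-0.3, 0.2, 0.1]
grip_width: 0.0003
grip_force: 0.0
```

Request:
{"fn": "drive_tool", "kwargs": {"deltas": [[[-8, -6, 4, 0, 0, 0], [0, 0, 3, 0, 0, 0], [0, 0, 0, 0, 0, 0], [0, 0, 0, 0, 0, 0]]]}}

```text
time: 3.8
position: [0.4472, -0.3195, 0.1245]
tool_rot: [0.023, 1.0, -0.001, 0.001]
ft_force: [0.4, 0.3, -0.6]
grip_width: 0.0005
grip_force: 0.0
```

Request:
{"fn": "drive_tool", "kwargs": {"deltas": [[[4, 5, 3, 0, 0, 0], [0, 0, 3, 0, 0, 0], [0, 0, 0, 0, 0, 0], [0, 0, 0, 0, 0, 0], [0, 0, 0, 0, 0, 0]]]}}

```text
time: 4.22
position: [0.4422, -0.3139, 0.1167]
tool_rot: [0.023, 1.0, -0.0, 0.0]
ft_force: [0.4, -0.6, -0.5]
grip_width: 0.0003
grip_force: 0.0
```

Request:
{"fn": "drive_tool", "kwargs": {"deltas": [[[0, 0, 1.5, 0, 0, 0], [0, 0, 0, 0, 0, 0], [0, 0, 0, 0, 0, 0]]]}}

```text
time: 4.47
position: [0.4422, -0.3138, 0.1149]
tool_rot: [0.023, 1.0, 0.0, -0.0]
ft_force: [-0.1, -0.2, -0.1]
grip_width: 0.0003
grip_force: 0.0
```

Request:
{"fn": "drive_tool", "kwargs": {"deltas": [[[0, 0, 0.7, 0, 0, 0], [0, 0, 0, 0, 0, 0], [0, 0, 0, 0, 0, 0]]]}}

```text
time: 4.72
position: [0.4422, -0.3139, 0.1145]
tool_rot: [0.023, 1.0, -0.0, 0.0]
ft_force: [-0.2, 0.6, 1.0]
grip_width: 0.0006
grip_force: 0.8
```

Request:
{"fn": "drive_tool", "kwargs": {"deltas": [[[0, 0, 0.6, 0, 0, 0], [0, 0, 0, 0, 0, 0], [0, 0, 0, 0, 0, 0]]]}}

```text
time: 4.97
position: [0.4423, -0.3139, 0.1143]
tool_rot: [0.023, 1.0, -0.0, 0.0]
ft_force: [-1.9, 0.6, 4.9]
grip_width: 0.0004
grip_force: 2.6
```

Request:
{"fn": "drive_tool", "kwargs": {"deltas": [[[-13, 0, 0, 0, 0, 0], [-14, 0, 0, 0, 0, 0], [-15, 0, -15, 0, 0, 0], [-15, 0, -30, 0, 0, 0]]]}}

```text
time: 5.3
position: [0.4975, -0.3146, 0.1559]
tool_rot: [0.024, 1.0, 0.003, -0.003]
ft_force: [-0.0, 0.5, -0.9]
grip_width: 0.0001
grip_force: 0.0
```

```bash
cat > coast.py <<'E'
import sys; from h import *
t=sys.argv[1]; n=int(sys.argv[2]) if len(sys.argv)>2 else 5
ims=[]
for i in range(n): ims.append(shot("wrist"))
print(sensors.get_obs()["time"],np.round(sensors.get_obs()["position"],4))
for c in ims:
    h=c["hsv"].copy(); h[230:]=0
    for nm,lo,hi in(("red",(0,150,80),(8,255,255)),("yel",(18,130,100),(32,255,255))):
        d=blobs({"hsv":h},lo,hi,40)[0]; print(nm,[(b[0].round(),b[1].round(),s[4]) for b,s in [((np.float64(b[0]),np.float64(b[1])),s) for b,s in d]],end=" ")
    print()
cv2.imwrite(f"pics/{t}.png",np.vstack([np.hstack([c["img"][:230,120:520] for c in ims[i:i+2]]) for i in (0,3)])[:,:,::-1])
E
python3 coast.py s2
```

```text
5.55 [ 0.4984 -0.3158  0.1582]
red [] yel [(np.float64(288.0), np.float64(2.0), 127), (np.float64(527.0), np.float64(7.0), 388), (np.float64(313.0), np.float64(131.0), 507)] 
red [] yel [(np.float64(519.0), np.float64(1.0), 64), (np.float64(320.0), np.float64(118.0), 469)] 
red [] yel [(np.float64(523.0), np.float64(1.0), 81), (np.float64(320.0), np.float64(119.0), 494)] 
red [] yel [(np.float64(527.0), np.float64(3.0), 223), (np.float64(318.0), np.float64(124.0), 459)] 
red [] yel [(np.float64(296.0), np.float64(1.0), 43), (np.float64(528.0), np.float64(5.0), 331), (np.float64(316.0), np.float64(127.0), 474)]
```

View pics/s2.png

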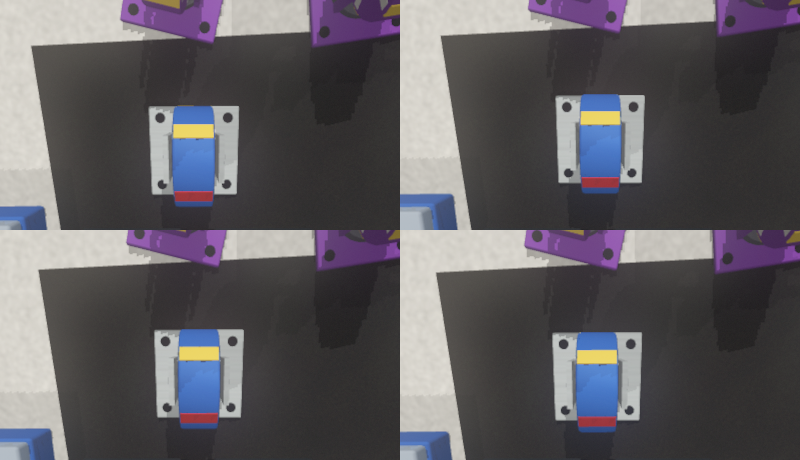

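All frames show the wheel fixed relative to its plate: yellow bar near the top and red bar at the front edge. The wheel turned under the stroke and then stopped dead, so the caster at (0.455,-0.315) binds. On to the far one, with a look on the way.

Request:
{"fn": "drive_tool", "kwargs": {"deltas": [[[-20, 14, -20, 0, 0, 0], [-29, 21, -12, 0, 0, 0], [-29, 21, -12, 0, 0, 0], [-29, 21, -12, 0, 0, 0], [-29, 21, -12, 0, 0, 0], [-29, 21, -12, 0, 0, 0], [-29, 21, -12, 0, 0, 0], [0, 0, 0, 0, 0, 0.058]]]}}

```text
time: 6.22
position: [0.7044, -0.1815, 0.2515]
tool_rot: [0.051, 0.999, 0.001, 0.003]
ft_force: [0.7, 0.4, 0.5]
grip_width: 0.0005
grip_force: 0.0
```

Request:
{"fn": "drive_tool", "kwargs": {"deltas": [[[0, 0, 0, 0, 0, 0], [0, 0, 0, 0, 0, 0], [0, 0, 0, 0, 0, 0]]]}}

```text
time: 6.47
position: [0.6975, -0.1862, 0.2487]
tool_rot: [0.052, 0.999, 0.001, -0.002]
ft_force: [-0.2, -0.2, -0.3]
grip_width: -0.0001
grip_force: 0.0
```

```bash
python3 - <<'E'
from h import *
c=shot("wrist"); o=sensors.get_obs(); print(o["position"],np.degrees(2*np.arctan2(o["tool_rot"][0],o["tool_rot"][1])))
p=proj(c,[.6735,-.1853,.006])[0]; print(p); caster(c,p,65)
E
```

```text
[ 0.69764002 -0.18646727  0.24909809] 6.051660863954783
[315.47320288 158.40438561]
plate [ 671.6 -185.6   80.5   79.2] ang -6.0
red 239 [ 674.1 -185.4   24.6    8.5] ang -6.0 mean [ 673.7 -185.6]
wheel [ 670.8 -185.6   28.3   61.7] ang -6.0
```

Request:
{"fn": "drive_tool", "kwargs": {"deltas": [[[20, -1, 30, 0, 0, 0], [18, -1, 30, 0, 0, 0], [0, 0, 30, 0, 0, 0], [0, 0, 30, 0, 0, 0], [0, 0, 12, 0, 0, 0], [0, 0, 0, 0, 0, 0], [0, 0, 0, 0, 0, 0], [0, 0, 0, 0, 0, 0]]]}}

```text
time: 7.18
position: [0.6618, -0.1845, 0.1195]
tool_rot: [0.053, 0.999, -0.0, 0.001]
ft_force: [0.9, 0.5, -0.2]
grip_width: 0.0005
grip_force: 0.0
```

Request:
{"fn": "drive_tool", "kwargs": {"deltas": [[[0, 0, 1, 0, 0, 0], [0, 0, 0, 0, 0, 0], [0, 0, 0, 0, 0, 0]]]}}

```text
time: 7.43
position: [0.6617, -0.1838, 0.1184]
tool_rot: [0.052, 0.999, -0.0, 0.0]
ft_force: [-0.3, 0.1, -0.2]
grip_width: 0.0008
grip_force: 0.0
```

Request:
{"fn": "drive_tool", "kwargs": {"deltas": [[[2, 0, 2, 0, 0, 0], [0, 0, 1.5, 0, 0, 0], [0, 0, 0, 0, 0, 0], [0, 0, 0, 0, 0, 0]]]}}

```text
time: 7.77
position: [0.6597, -0.1835, 0.1148]
tool_rot: [0.052, 0.999, -0.0, 0.0]
ft_force: [-0.6, 0.9, 2.3]
grip_width: 0.0007
grip_force: 1.5
```

Request:
{"fn": "drive_tool", "kwargs": {"deltas": [[[0, 0, 0.6, 0, 0, 0], [0, 0, 0, 0, 0, 0], [0, 0, 0, 0, 0, 0]]]}}

```text
time: 8.02
position: [0.6602, -0.1835, 0.1147]
tool_rot: [0.052, 0.999, -0.0, 0.001]
ft_force: [-0.0, 0.4, 5.9]
grip_width: 0.0003
grip_force: 2.6
```

Request:
{"fn": "drive_tool", "kwargs": {"deltas": [[[-13, 0, 0, 0, 0, 0], [-14, 0, 0, 0, 0, 0], [-15, 0, -15, 0, 0, 0], [-15, 0, -30, 0, 0, 0]]]}}

```text
time: 8.35
position: [0.7135, -0.1883, 0.1539]
tool_rot: [0.052, 0.999, 0.002, -0.005]
ft_force: [0.7, 0.9, -0.5]
grip_width: 0.0005
grip_force: 0.0
```

```bash
python3 coast.py s3 8
```

```text
8.75 [ 0.7145 -0.189   0.1568]
red [] yel [(np.float64(314.0), np.float64(126.0), 473), (np.float64(314.0), np.float64(193.0), 333)] 
red [] yel [(np.float64(316.0), np.float64(183.0), 232)] 
red [] yel [(np.float64(318.0), np.float64(134.0), 532), (np.float64(318.0), np.float64(188.0), 127)] 
red [] yel [(np.float64(317.0), np.float64(96.0), 177), (np.float64(316.0), np.float64(152.0), 497)] 
red [] yel [(np.float64(316.0), np.float64(105.0), 259), (np.float64(316.0), np.float64(168.0), 494)] 
red [] yel [(np.float64(315.0), np.float64(115.0), 365), (np.float64(315.0), np.float64(181.0), 408)] 
red [] yel [(np.float64(315.0), np.float64(125.0), 464), (np.float64(314.0), np.float64(191.0), 348)] 
red [] yel [(np.float64(315.0), np.float64(197.0), 247)]
```

The far caster at (0.672,-0.186) coasts freely: its bars travel steadily from frame to frame. Next is the near-left one.

Request:
{"fn": "drive_tool", "kwargs": {"deltas": [[[0, 0, -10, 0, 0, -0.093], [0, 0, -10, 0, 0, -0.093], [0, 0, -10, 0, 0, -0.093], [32, 21, 0, 0, 0, 0], [32, 21, 0, 0, 0, 0], [32, 21, 0, 0, 0, 0], [32, 21, 0, 0, 0, 0], [32, 21, 0, 0, 0, 0]]]}}

```text
time: 9.42
position: [0.5376, -0.1127, 0.1879]
tool_rot: [-0.087, 0.996, 0.0, -0.001]
ft_force: [-0.1, 0.1, -0.1]
grip_width: 0.0005
grip_force: 0.0
```

Request:
{"fn": "drive_tool", "kwargs": {"deltas": [[[32, 21, 0, 0, 0, 0], [32, 21, 0, 0, 0, 0], [32, 21, 0, 0, 0, 0], [4, 0, 25, 0, 0, 0], [0, 0, 20, 0, 0, 0], [0, 0, 15, 0, 0, 0], [0, 0, 0, 0, 0, 0], [0, 0, 0, 0, 0, 0]]]}}

```text
time: 10.08
position: [0.43, -0.0687, 0.128]
tool_rot: [-0.087, 0.996, 0.001, -0.001]
ft_force: [0.6, -0.3, 0.7]
grip_width: 0.0004
grip_force: 0.0
```

Request:
{"fn": "drive_tool", "kwargs": {"deltas": [[[0, 0, 0, 0, 0, 0], [0, 0, 0, 0, 0, 0]]]}}

```text
time: 10.25
position: [0.4315, -0.0693, 0.1293]
tool_rot: [-0.087, 0.996, -0.0, 0.001]
ft_force: [0.6, -0.4, -0.5]
grip_width: 0.0002
grip_force: 0.0
```

Request:
{"fn": "drive_tool", "kwargs": {"deltas": [[[1.5, 0, 8, 0, 0, 0], [0, 0, 4, 0, 0, 0], [0, 0, 0, 0, 0, 0], [0, 0, 0, 0, 0, 0], [0, 0, 0, 0, 0, 0]]]}}

```text
time: 10.67
position: [0.4298, -0.0694, 0.117]
tool_rot: [-0.087, 0.996, -0.0, 0.0]
ft_force: [-0.2, 0.0, -0.1]
grip_width: 0.0003
grip_force: 0.0
```

Request:
{"fn": "drive_tool", "kwargs": {"deltas": [[[0, 0, 1, 0, 0, 0], [0, 0, 0, 0, 0, 0], [0, 0, 0, 0, 0, 0]]]}}

```text
time: 10.92
position: [0.4296, -0.0693, 0.1158]
tool_rot: [-0.087, 0.996, -0.0, 0.0]
ft_force: [-0.5, 0.3, -0.9]
grip_width: 0.0006
grip_force: 0.0
```

Request:
{"fn": "drive_tool", "kwargs": {"deltas": [[[0, 0, 1.2, 0, 0, 0], [0, 0, 0, 0, 0, 0], [0, 0, 0, 0, 0, 0]]]}}

```text
time: 11.17
position: [0.4297, -0.0694, 0.1146]
tool_rot: [-0.087, 0.996, -0.0, 0.0]
ft_force: [0.6, 0.0, 1.8]
grip_width: 0.0004
grip_force: 1.0
```

Request:
{"fn": "drive_tool", "kwargs": {"deltas": [[[0, 0, 0.6, 0, 0, 0], [0, 0, 0, 0, 0, 0], [0, 0, 0, 0, 0, 0]]]}}

```text
time: 11.42
position: [0.4297, -0.0694, 0.1144]
tool_rot: [-0.087, 0.996, -0.0, 0.0]
ft_force: [-1.9, -0.0, 6.4]
grip_width: 0.0006
grip_force: 3.5
```

Request:
{"fn": "drive_tool", "kwargs": {"deltas": [[[-13, 0, 0, 0, 0, 0], [-14, 0, 0, 0, 0, 0], [-15, 0, -15, 0, 0, 0], [-15, 0, -30, 0, 0, 0]]]}}

```text
time: 11.75
position: [0.4838, -0.0586, 0.1569]
tool_rot: [-0.087, 0.996, 0.002, -0.004]
ft_force: [0.5, -0.2, -0.2]
grip_width: 0.0006
grip_force: 0.0
```

```bash
python3 coast.py s1 8; python3 - <<'E'
from h import *
c=shot("wrist"); p=proj(c,[.442,-.067,.006])[0]; print(p); caster(c,p,80)
o=sensors.get_obs(); print(o["position"])
E
```

```text
12.15 [ 0.484  -0.0591  0.1578]
red [(np.float64(598.0), np.float64(206.0), 4107)] yel [(np.float64(180.0), np.float64(12.0), 358)] 
red [(np.float64(598.0), np.float64(202.0), 4897)] yel [(np.float64(190.0), np.float64(2.0), 190)] 
red [(np.float64(599.0), np.float64(203.0), 4702)] yel [(np.float64(189.0), np.float64(3.0), 209)] 
red [(np.float64(600.0), np.float64(204.0), 4393)] yel [(np.float64(189.0), np.float64(6.0), 275)] 
red [(np.float64(599.0), np.float64(205.0), 4168)] yel [(np.float64(186.0), np.float64(9.0), 291)] 
red [(np.float64(599.0), np.float64(206.0), 4164)] yel [(np.float64(182.0), np.float64(11.0), 342)] 
red [(np.float64(599.0), np.float64(206.0), 4013)] yel [(np.float64(184.0), np.float64(12.0), 302)] 
red [(np.float64(599.0), np.float64(206.0), 4069)] yel [(np.float64(183.0), np.float64(12.0), 309)] 
[316.2484424  148.77416477]
plate [442.5 -66.1  79.6  80.6] ang 10.0
red 218 [464.7 -62.1   4.1  23.4] ang 10.0 mean [464.9 -62.5]
wheel [440.4 -66.3  66.8  28.5] ang 10.0
[ 0.48426019 -0.05918856  0.15783301]
```

View pics/s1.png

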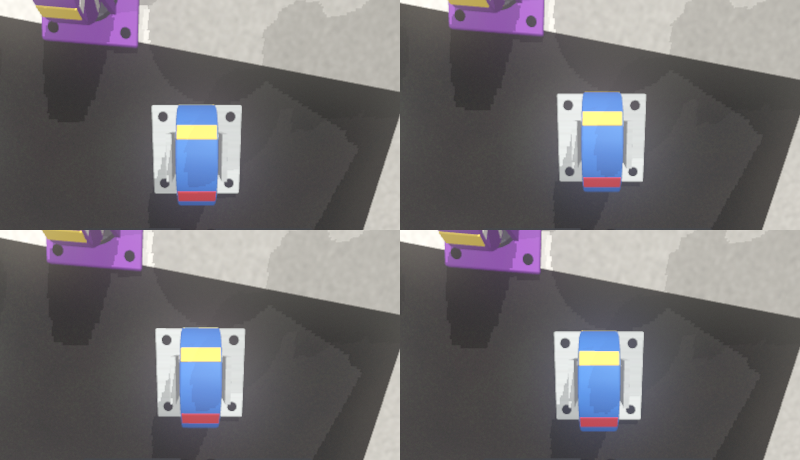

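The near-left caster binds too; its bars stay fixed to the plate. The two near casters go in the tray. Grasping this one now.

Request:
{"fn": "drive_tool", "kwargs": {"deltas": [[[22, 0, 0, 0, 0, 0], [20.5, 0, 0, 0, 0, 0], [0, 0, 0, 0, 0, 0], [0, 0, 0, 0, 0, 0], [0, 0, 0, 0, 0, 0], [0, 0, 0, 0, 0, 0], [0, 0, 0, 0, 0, 0], [0, 0, 0, 0, 0, 0]]], "gripper": 100, "squeeze": 30}}

```text
time: 12.87
position: [0.4445, -0.0669, 0.1588]
tool_rot: [-0.087, 0.996, -0.0, 0.0]
ft_force: [0.1, -0.6, -0.3]
grip_width: 0.0458
grip_force: 0.0
```

Request:
{"fn": "drive_tool", "kwargs": {"deltas": [[[0, 0, 0, 0, 0, 0], [0, 0, 0, 0, 0, 0], [0, 0, 0, 0, 0, 0], [0, 0, 0, 0, 0, 0]]]}}

```text
time: 13.2
position: [0.4438, -0.0668, 0.1589]
tool_rot: [-0.087, 0.996, -0.0, 0.0]
ft_force: [-0.1, -0.2, -0.6]
grip_width: 0.0728
grip_force: 0.0
```

Request:
{"fn": "drive_tool", "kwargs": {"deltas": [[[1, 0, 10, 0, 0, 0], [0, 0, 15, 0, 0, 0], [0, 0, 20, 0, 0, 0], [0, 0, 25, 0, 0, 0], [0, 0, 20, 0, 0, 0], [0, 0, 10, 0, 0, 0], [0, 0, 5, 0, 0, 0], [0, 0, 0, 0, 0, 0]]]}}

```text
time: 13.87
position: [0.4423, -0.0668, 0.0529]
tool_rot: [-0.087, 0.996, 0.0, -0.001]
ft_force: [0.5, 0.4, -0.7]
grip_width: 0.0868
grip_force: 0.0
```

Request:
{"fn": "drive_tool", "kwargs": {"deltas": [[[0, 0, 0, 0, 0, 0], [0, 0, 0, 0, 0, 0], [0, 0, 0, 0, 0, 0], [0, 0, 0, 0, 0, 0], [0, 0, 0, 0, 0, 0], [0, 0, 0, 0, 0, 0], [0, 0, 0, 0, 0, 0], [0, 0, 0, 0, 0, 0]]], "gripper": 30}}

```text
time: 14.53
position: [0.4426, -0.0667, 0.054]
tool_rot: [-0.087, 0.996, 0.0, -0.0]
ft_force: [0.1, 1.4, 4.0]
grip_width: 0.0438
grip_force: 30.0
```

Request:
{"fn": "drive_tool", "kwargs": {"deltas": [[[0, 0, -10, 0, 0, 0], [0, 0, -25, 0, 0, 0], [0, 0, -35, 0, 0, 0], [0, 0, -40, 0, 0, 0], [0, 0, -30, 0, 0, 0], [0, 0, 0, 0, 0, 0]]]}}

```text
time: 15.03
position: [0.4455, -0.068, 0.1982]
tool_rot: [-0.087, 0.996, -0.003, 0.005]
ft_force: [0.8, -1.1, -5.6]
grip_width: 0.0437
grip_force: 30.0
```

```bash
python3 - <<'E'
from h import *
for n in("scene","side"):
    c=dict(np.load(n+".npz"))
    m=cv2.inRange(c["hsv"],(0,150,40),(8,255,255))|cv2.inRange(c["hsv"],(172,150,40),(179,255,255))
    k,l,s,ce=cv2.connectedComponentsWithStats(m); i=1+np.argmax(s[1:,4])
    cs,_=cv2.findContours((l==i).astype(np.uint8),0,2); h=cv2.convexHull(cs[0])
    e=.01
    while True:
        a=cv2.approxPolyDP(h,e*cv2.arcLength(h,True),True)[:,0]
        if len(a)<=6: break
        e+=.002
    print(n,a.tolist()); print(onz(c,a,.045)[:,:2].round(3).tolist()); print(onz(c,a,0)[:,:2].round(3).tolist())
    H=onz(c,h[:,0],.045)[:,:2].astype(np.float32)*1000; print(cv2.minAreaRect(H))
E
```

```text
scene [[447, 162], [463, 218], [461, 227], [406, 229], [396, 175], [397, 163]]
[[0.417, 0.337], [0.652, 0.345], [0.686, 0.332], [0.691, 0.159], [0.474, 0.153], [0.42, 0.163]]
[[0.378, 0.354], [0.622, 0.362], [0.657, 0.349], [0.662, 0.17], [0.437, 0.164], [0.381, 0.174]]
((553.611328125, 249.40023803710938), (275.3282470703125, 188.94229125976562), 1.185815453529358)
side [[244, 280], [331, 303], [313, 373], [219, 346], [217, 339]]
[[0.658, 0.171], [0.418, 0.166], [0.41, 0.349], [0.644, 0.355], [0.656, 0.341]]
[[0.672, 0.148], [0.423, 0.143], [0.414, 0.334], [0.658, 0.341], [0.671, 0.326]]
((534.8656005859375, 260.23736572265625), (246.3953094482422, 187.37191772460938), 1.1985856294631958)
```

Request:
{"fn": "drive_tool", "kwargs": {"deltas": [[[0, 0, 0, 0, 0, 0.078], [0, 0, 0, 0, 0, 0.078], [-8, 16, 0, 0, 0, 0], [-14, 30, 0, 0, 0, 0], [-17, 36, 0, 0, 0, 0], [-17, 36, 0, 0, 0, 0], [-17, 36, 0, 0, 0, 0], [-17, 36, 0, 0, 0, 0]]]}}

```text
time: 15.7
position: [0.5279, 0.1263, 0.1911]
tool_rot: [-0.009, 1.0, -0.0, -0.003]
ft_force: [0.6, -0.2, -5.8]
grip_width: 0.044
grip_force: 30.0
```

Request:
{"fn": "drive_tool", "kwargs": {"deltas": [[[-17, 36, 0, 0, 0, 0], [-17, 36, 0, 0, 0, 0], [-17, 34, 0, 0, 0, 0], [-12, 18, 0, 0, 0, 0], [-2, 6, 0, 0, 0, 0], [0, 0, 0, 0, 0, 0], [0, 0, 0, 0, 0, 0], [0, 0, 0, 0, 0, 0]]]}}

```text
time: 16.37
position: [0.5901, 0.2542, 0.1919]
tool_rot: [-0.009, 1.0, -0.001, -0.002]
ft_force: [0.0, 0.1, -7.0]
grip_width: 0.0434
grip_force: 30.0
```

```bash
python3 - <<'E'
from h import *
c=shot("wrist"); o=sensors.get_obs(); print(o["position"],o["tool_rot"])
p=proj(c,[[.413,.166,.045],[.413,.35,.045],[.66,.17,.045],[.66,.35,.045]]).round(); print(p)
im=c["img"].copy()
for q in p: cv2.circle(im,tuple(int(v) for v in q),4,(0,255,0),1)
cv2.imwrite("pics/t1.png",im[:,:,::-1])
E
```

```text
[0.59054494 0.25412281 0.19256584] [-8.43533899e-03  9.99962652e-01 -6.62387213e-04 -1.76103295e-03]
[[210. -23.]
 [442. -19.]
 [231. 263.]
 [413. 267.]]
```

View pics/t1.png

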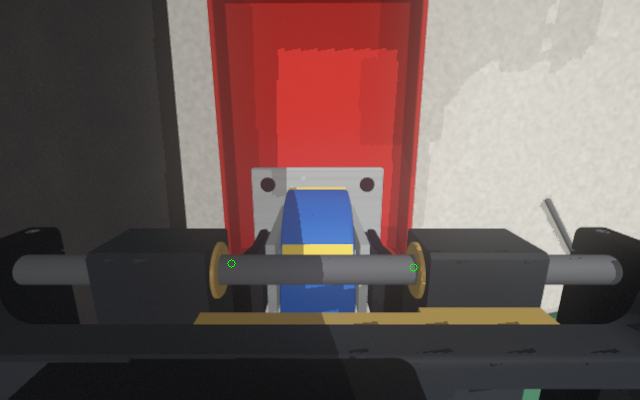

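The wrist view looks into the tray: side rims at about x=209 and x=427 at row 0. The caster is held level near the middle, so it can go down here.

Request:
{"fn": "drive_tool", "kwargs": {"deltas": [[[0, 0, 15, 0, 0, 0], [0, 0, 25, 0, 0, 0], [0, 0, 30, 0, 0, 0], [0, 0, 25, 0, 0, 0], [0, 0, 20, 0, 0, 0], [0, 0, 12, 0, 0, 0], [0, 0, 4, 0, 0, 0], [0, 0, 0, 0, 0, 0]]]}}

```text
time: 17.08
position: [0.5915, 0.2549, 0.0621]
tool_rot: [-0.009, 1.0, -0.0, -0.001]
ft_force: [0.2, -0.4, -6.3]
grip_width: 0.0439
grip_force: 30.0
```

Request:
{"fn": "drive_tool", "kwargs": {"deltas": [[[0, 0, 1, 0, 0, 0], [0, 0, 0, 0, 0, 0], [0, 0, 0, 0, 0, 0]]]}}

```text
time: 17.33
position: [0.593, 0.256, 0.0635]
tool_rot: [-0.009, 1.0, 0.0, 0.002]
ft_force: [0.3, 0.4, -6.3]
grip_width: 0.0439
grip_force: 30.0
```

Request:
{"fn": "drive_tool", "kwargs": {"deltas": [[[0, 0, 2.5, 0, 0, 0], [0, 0, 0, 0, 0, 0], [0, 0, 0, 0, 0, 0], [0, 0, 0, 0, 0, 0]]]}}

```text
time: 17.67
position: [0.5919, 0.2558, 0.0595]
tool_rot: [-0.009, 1.0, -0.0, 0.0]
ft_force: [0.5, -0.2, -6.3]
grip_width: 0.0442
grip_force: 30.0
```

Request:
{"fn": "drive_tool", "kwargs": {"deltas": [[[0, 0, 1, 0, 0, 0], [0, 0, 0, 0, 0, 0], [0, 0, 0, 0, 0, 0]]]}}

```text
time: 17.92
position: [0.5921, 0.2559, 0.0591]
tool_rot: [-0.009, 1.0, 0.0, 0.0]
ft_force: [-2.3, -0.0, 0.9]
grip_width: 0.0442
grip_force: 30.0
```

Request:
{"fn": "drive_tool", "kwargs": {"deltas": [[[0, 0, 0, 0, 0, 0], [0, 0, 0, 0, 0, 0], [0, 0, 0, 0, 0, 0], [0, 0, 0, 0, 0, 0], [0, 0, 0, 0, 0, 0], [0, 0, 0, 0, 0, 0]]], "gripper": 100}}

```text
time: 18.42
position: [0.5921, 0.2558, 0.0584]
tool_rot: [-0.009, 1.0, 0.0, 0.0]
ft_force: [0.1, 0.1, 0.0]
grip_width: 0.0761
grip_force: 0.0
```

Request:
{"fn": "drive_tool", "kwargs": {"deltas": [[[0, 0, -10, 0, 0, 0], [0, 0, -25, 0, 0, 0], [0, 0, -35, 0, 0, 0], [0, 0, -40, 0, 0, 0], [0, 0, -30, 0, 0, 0], [0, 0, 0, 0, 0, 0]]]}}

```text
time: 18.92
position: [0.5963, 0.257, 0.2069]
tool_rot: [-0.009, 1.0, 0.002, 0.008]
ft_force: [0.4, 0.6, 0.6]
grip_width: 0.087
grip_force: 0.0
```

Request:
{"fn": "drive_tool", "kwargs": {"deltas": [[[0, 0, 0, 0, 0, 0.065], [5, -39, 0, 0, 0, 0], [5, -39, 0, 0, 0, 0], [5, -39, 0, 0, 0, 0], [5, -39, 0, 0, 0, 0], [5, -39, 0, 0, 0, 0], [5, -39, 0, 0, 0, 0], [5, -39, 0, 0, 0, 0]]]}}

```text
time: 19.58
position: [0.5435, -0.0169, 0.1987]
tool_rot: [0.023, 1.0, -0.0, 0.0]
ft_force: [1.1, 0.2, -0.2]
grip_width: 0.0874
grip_force: 0.0
```

Request:
{"fn": "drive_tool", "kwargs": {"deltas": [[[5, -39, 0, 0, 0, 0], [5, -39, 0, 0, 0, 0], [5, -39, 0, 0, 0, 0], [5, -39, 0, 0, 0, 0], [5, -39, 0, 0, 0, 0], [5, -39, 0, 0, 0, 0], [5, -39, 0, 0, 0, 0], [0, -20, 0, 0, 0, 0]]]}}

```text
time: 20.25
position: [0.4945, -0.311, 0.1988]
tool_rot: [0.025, 1.0, -0.001, 0.0]
ft_force: [-0.1, -0.2, -0.5]
grip_width: 0.0872
grip_force: 0.0
```

Request:
{"fn": "drive_tool", "kwargs": {"deltas": [[[0, 0, 0, 0, 0, 0], [0, 0, 0, 0, 0, 0], [0, 0, 0, 0, 0, 0]]]}}

```text
time: 20.5
position: [0.4951, -0.3052, 0.1982]
tool_rot: [0.023, 1.0, 0.001, -0.0]
ft_force: [-0.8, 0.8, 0.1]
grip_width: 0.0871
grip_force: 0.0
```

```bash
python3 - <<'E'
from h import *
c=shot("wrist"); o=sensors.get_obs(); print(o["position"],o["tool_rot"])
p=proj(c,[.455,-.3145,.006])[0]; print(p); caster(c,p,70)
E
```

```text
[ 0.49525895 -0.30467258  0.19824346] [ 2.28975568e-02  9.99737487e-01  6.68361757e-04 -4.61374353e-04]
[306.05341006 148.13377241]
plate [ 456.6 -314.9   80.3   79.3] ang -2.7
red 211 [ 477.7 -315.8   23.     5.7] ang -2.7 mean [ 478.1 -315.8]
wheel [ 454.5 -315.5   28.    67.9] ang -2.6
```

Request:
{"fn": "drive_tool", "kwargs": {"deltas": [[[20, -6, 10, 0, 0, 0], [19.5, -6, 10, 0, 0, 0], [0, 0, 20, 0, 0, 0], [0, 0, 20, 0, 0, 0], [0, 0, 0, 0, 0, 0], [0, 0, 0, 0, 0, 0], [0, 0, 0, 0, 0, 0], [0, 0, 0, 0, 0, 0]]]}}

```text
time: 21.22
position: [0.4565, -0.3165, 0.1396]
tool_rot: [0.023, 1.0, -0.001, 0.001]
ft_force: [-0.5, -0.1, 1.1]
grip_width: 0.0875
grip_force: 0.0
```

Request:
{"fn": "drive_tool", "kwargs": {"deltas": [[[1, 1, 15, 0, 0, 0], [0, 0, 20, 0, 0, 0], [0, 0, 20, 0, 0, 0], [0, 0, 15, 0, 0, 0], [0, 0, 10, 0, 0, 0], [0, 0, 5, 0, 0, 0], [0, 0, 0, 0, 0, 0], [0, 0, 0, 0, 0, 0]]]}}

```text
time: 21.88
position: [0.4551, -0.3157, 0.054]
tool_rot: [0.023, 1.0, -0.0, 0.0]
ft_force: [-0.1, 0.7, 0.2]
grip_width: 0.087
grip_force: 0.0
```

Request:
{"fn": "drive_tool", "kwargs": {"deltas": [[[0, 0, 0, 0, 0, 0], [0, 0, 0, 0, 0, 0], [0, 0, 0, 0, 0, 0], [0, 0, 0, 0, 0, 0], [0, 0, 0, 0, 0, 0], [0, 0, 0, 0, 0, 0], [0, 0, 0, 0, 0, 0], [0, 0, 0, 0, 0, 0]]], "gripper": 30}}

```text
time: 22.55
position: [0.4545, -0.3152, 0.0534]
tool_rot: [0.023, 1.0, 0.0, -0.0]
ft_force: [0.3, 0.5, 0.4]
grip_width: 0.044
grip_force: 30.0
```

Request:
{"fn": "drive_tool", "kwargs": {"deltas": [[[0, 0, -10, 0, 0, 0], [0, 0, -25, 0, 0, 0], [0, 0, -35, 0, 0, 0], [0, 0, -40, 0, 0, 0], [0, 0, -30, 0, 0, 0], [0, 0, 0, 0, 0, -0.065], [-1, 15, 0, 0, 0, 0], [-2, 28, 0, 0, 0, 0]]]}}

```text
time: 23.22
position: [0.457, -0.2745, 0.1939]
tool_rot: [-0.007, 1.0, -0.002, 0.001]
ft_force: [0.5, 1.0, -5.4]
grip_width: 0.0435
grip_force: 30.0
```

Request:
{"fn": "drive_tool", "kwargs": {"deltas": [[[-2, 38, 0, 0, 0, 0], [-2, 38, 0, 0, 0, 0], [-3, 38, 0, 0, 0, 0], [-3, 38, 0, 0, 0, 0], [-3, 38, 0, 0, 0, 0], [-3, 38, 0, 0, 0, 0], [-3, 38, 0, 0, 0, 0], [-3, 38, 0, 0, 0, 0]]]}}

```text
time: 23.88
position: [0.4712, 0.0343, 0.1926]
tool_rot: [-0.009, 1.0, 0.0, -0.002]
ft_force: [0.7, 0.1, -5.8]
grip_width: 0.0438
grip_force: 30.0
```

Request:
{"fn": "drive_tool", "kwargs": {"deltas": [[[-3, 38, 0, 0, 0, 0], [-3, 38, 0, 0, 0, 0], [-3, 38, 0, 0, 0, 0], [-3, 38, 0, 0, 0, 0], [0, 32, 0, 0, 0, 0], [0, 25, 0, 0, 0, 0], [0, 14, 0, 0, 0, 0], [0, 0, 0, 0, 0, 0]]]}}

```text
time: 24.55
position: [0.4791, 0.2582, 0.1923]
tool_rot: [-0.011, 1.0, 0.0, -0.001]
ft_force: [0.2, -0.2, -5.9]
grip_width: 0.044
grip_force: 30.0
```

Request:
{"fn": "drive_tool", "kwargs": {"deltas": [[[0, 0, 0, 0, 0, 0], [0, 0, 0, 0, 0, 0], [0, 0, 0, 0, 0, 0]]]}}

```text
time: 24.8
position: [0.4805, 0.254, 0.1929]
tool_rot: [-0.009, 1.0, -0.0, -0.001]
ft_force: [0.7, 0.5, -5.8]
grip_width: 0.0444
grip_force: 30.0
```

Request:
{"fn": "drive_tool", "kwargs": {"deltas": [[[0, 0, 15, 0, 0, 0], [0, 0, 25, 0, 0, 0], [0, 0, 30, 0, 0, 0], [0, 0, 25, 0, 0, 0], [0, 0, 20, 0, 0, 0], [0, 0, 12, 0, 0, 0], [0, 0, 4, 0, 0, 0], [0, 0, 0, 0, 0, 0]]]}}

```text
time: 25.47
position: [0.4809, 0.254, 0.0614]
tool_rot: [-0.008, 1.0, -0.0, -0.001]
ft_force: [-0.4, 0.0, -5.6]
grip_width: 0.0437
grip_force: 30.0
```

Request:
{"fn": "drive_tool", "kwargs": {"deltas": [[[0, 0, 1.5, 0, 0, 0], [0, 0, 0, 0, 0, 0], [0, 0, 0, 0, 0, 0], [0, 0, 0, 0, 0, 0]]]}}

```text
time: 25.8
position: [0.4818, 0.2553, 0.0618]
tool_rot: [-0.009, 1.0, 0.0, 0.001]
ft_force: [0.3, 0.1, -5.5]
grip_width: 0.0437
grip_force: 30.0
```

Request:
{"fn": "drive_tool", "kwargs": {"deltas": [[[0, 0, 2, 0, 0, 0], [0, 0, 0, 0, 0, 0], [0, 0, 0, 0, 0, 0], [0, 0, 0, 0, 0, 0]]]}}

```text
time: 26.13
position: [0.4812, 0.2552, 0.0589]
tool_rot: [-0.009, 1.0, 0.0, 0.0]
ft_force: [-0.2, 0.7, -5.0]
grip_width: 0.0436
grip_force: 30.0
```

Request:
{"fn": "drive_tool", "kwargs": {"deltas": [[[0, 0, 0.8, 0, 0, 0], [0, 0, 0, 0, 0, 0], [0, 0, 0, 0, 0, 0]]]}}

```text
time: 26.38
position: [0.4813, 0.2552, 0.0584]
tool_rot: [-0.009, 1.0, 0.0, 0.0]
ft_force: [0.1, -0.5, -1.2]
grip_width: 0.0437
grip_force: 30.0
```

Touching down; I'll release and rise.

Request:
{"fn": "drive_tool", "kwargs": {"deltas": [[[0, 0, 0.4, 0, 0, 0], [0, 0, 0, 0, 0, 0], [0, 0, 0, 0, 0, 0]]]}}

```text
time: 26.63
position: [0.4813, 0.2552, 0.0583]
tool_rot: [-0.009, 1.0, 0.0, 0.0]
ft_force: [-2.3, -0.4, 5.6]
grip_width: 0.0436
grip_force: 30.0
```

Request:
{"fn": "drive_tool", "kwargs": {"deltas": [[[0, 0, 0, 0, 0, 0], [0, 0, 0, 0, 0, 0], [0, 0, 0, 0, 0, 0], [0, 0, 0, 0, 0, 0], [0, 0, 0, 0, 0, 0], [0, 0, 0, 0, 0, 0]]], "gripper": 100}}

```text
time: 27.13
position: [0.4813, 0.2552, 0.0575]
tool_rot: [-0.009, 1.0, 0.0, 0.0]
ft_force: [-0.2, 0.1, 0.2]
grip_width: 0.076
grip_force: 0.0
```

Request:
{"fn": "drive_tool", "kwargs": {"deltas": [[[0, 0, -10, 0, 0, 0], [0, 0, -25, 0, 0, 0], [0, 0, -35, 0, 0, 0], [0, 0, -40, 0, 0, 0], [0, 0, -40, 0, 0, 0], [0, 20, -30, 0, 0, 0], [0, 0, 0, 0, 0, 0], [0, 0, 0, 0, 0, 0]]]}}

```text
time: 27.8
position: [0.4819, 0.2762, 0.2407]
tool_rot: [-0.01, 1.0, 0.001, 0.003]
ft_force: [0.2, -0.4, -0.2]
grip_width: 0.0867
grip_force: 0.0
```

```bash
python3 - <<'E'
from h import *
c=shot("scene"); cv2.imwrite("pics/end.png",cv2.resize(c["img"][130:300,160:480],None,fx=2.4,fy=2.4,interpolation=cv2.INTER_CUBIC)[:,:,::-1])
E
```

```text
(no output)
```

View pics/end.png

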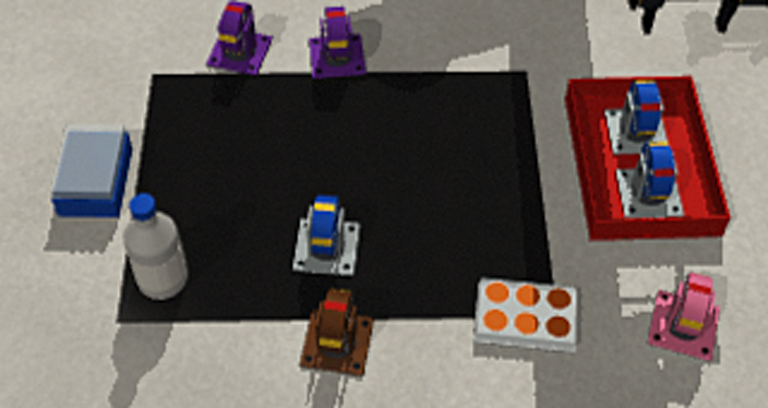

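Both binding casters stand upright in the tray, at (640,115) and (655,180). The free one still stands on the mat at (325,235), and nothing else has moved.

```bash
python3 -c "
from rig import ticket; print(ticket.hand_in())"
```

```text
the job is handed in; nothing more can be done
None
```

I spun all three casters and handed the job in: the two that bind (near-left and near-right, seen from the scene camera) stand upright in the red tray, and the far one, which coasts freely, stands where it was.

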